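# Thread the brake spring onto the reel stand

## Robot

A 6-joint arm with a two-finger parallel gripper is mounted at the origin on a cart in front of the work surface, level with it; the furniture and walls round the work are solid. World frame = base frame: x ahead of the robot, y to its left, z up, the work surface at z = 0. Lengths are in mm, angles in degrees, forces in N, time in s.
With the tool pointing down it reaches from about 350 to 850 mm from the base axis. Payload 8.1 kg.
Tool frame: the origin (TCP) lies between the finger pads; the fingertips stand 25 mm ahead of it and the grasp point (between the pads) lies 6 mm ahead of it (r.tcp_to_tips is the distance from the TCP to the fingertips, in mm); z points along the fingers, y is the line along which they close (so a half turn about z gives the same grasp; the last joint's range is limited). The gripper opens to 85 mm and grips with 20 to 120 N. Pads are 22 mm wide; open, the fingers measure 114 mm over their backs; the gripper's body (76 mm by 85 mm) begins 54 mm behind the grasp point. The pads swing forward as they close: fully open they stand 13 mm farther back than shut.
Start: joints at [-75.997, 7.471, 85.268, -0, 87.261, -4.893], TCP at [194.332, -567.662, 256.292] pointing down, gripper open.
Joint ranges: [-169.43, 169.43], [-51.17, 129.36], [1.28, 143.12], [-76.62, 256.62], [0, 156.53], [-152.29, 152.29]. Speed limits (degrees/s): [136.94, 136.94, 159.86, 180, 180, 180].

## Interface

Orientations are given as [roll, pitch, yaw] about the fixed x, y, z axes, in that order (R = Rz(yaw) Ry(pitch) Rx(roll)).
In Python, from bench import r gives the robot as it stands.
- The arm moves only by the tool apply_moves, never from a script. Its arguments are lists of equal length, an entry for each row: "angular": the turn, a rotation vector about the world's x, y, z in units of 8 degrees (1.0 is 8 degrees), a list of three; "travel": the shift along the world's x, y, z in units of 40 mm (1.0 is 40 mm), a list of three; "jaw": the opening, from 0 (shut) to 1 (fully open). A call has 1 to 20 rows; each row shifts and turns the commanded pose from where the row before left it; what a row does not reach is not made up. A row lasts 1/8 s, in which the tool goes at most 62.5 mm and 10.7 degrees, less where a joint would pass 70% of its speed; a pose out of reach is approached as far as the arm can. A call is refused whole if a number of a shift passes 1 or a number of a turn 1, either way. A call with a gripper value outside its range is refused whole. The fingers move at their own pace and stop on an object; "force" is the grip in N (left out, the last holds). Time passes only in rows, so rows that do not move let the fingers close. It gives the time, the measured TCP pose, the force, the opening and the grip force at its end, in the units of the state.
- r.sense(): the state, without advancing time (a new reading comes with each control period).
- r.snapshot(name): name is "side" or "top" or "wrist"; returns a dict with "color" (480x640x3 uint8, red, green, blue), "fx", "fy", "cx", "cy" (pixels), "distortion" ([k1, k2, p1, p2, k3] as OpenCV has them; the pictures are not rectified), "R" (3x3) and "t" (3): a world point X has camera coordinates R X + t; the wrist camera has in their place "mount" (4x4, takes a point from camera to tool coordinates, whose origin is the TCP and whose axes are the flange's). Camera axes: x right, y down, z forward; pixel columns grow to the right and rows downward; lengths in mm; the calibration is good to about 2 mm. A picture is of the moment at which its call begins: read the wrist's pose just before it. There is no depth.
- r.hand_in(): hands the job in; it is judged then, once.
The state is a dict: "time": time; "joint_pos": joint angles; "qd": joint speeds; "joint_efforts": joint torques, N m; "tool_pos": TCP position; "tcp_rot": TCP orientation; "ft_force": force on the tool from outside, world axes, zero at the start; "wrist_torque": the same for the moment, N m; "finger_gap": finger opening in mm; "grip_force": force on a finger pad.
Only numpy, scipy, OpenCV 4.12 (cv2) and the standard library are available. Lean on these libraries where they do the work, as an engineer would, in place of code of your own. Each camera call takes 0.05 s, during which the arm holds its last target. There are 200 camera calls.

## Task

Fit the loose steel spring onto the fibre reel stand: slide it, narrow end down, over the spindle and past both little brass cross pins until it sits fully home on the black washer, and leave it standing there. Its end coil passes a pin only where the coil is open, so when it snags do not force it: push only lightly, ease off and twist it a little one way or the other, until it drops past. Leave the other things on the desk where they are.

Things in the scene. Friction and masses are not known exactly. Their poses are not given: they have to be found in the camera images.
- spring_center (a point): Centre (half-way up, on the axis) of the loose steel compression spring, which starts upright on the desk, narrow end down: 52 mm high, 38 mm outer diameter, 4 mm wire, about 60 g; z up along its axis. Grip its coils round the outside, 15 to 52 mm above its foot. These wide coils are 30 mm inside and clear the pins.
- spring_foot (a point): On the spring's axis at its lower end, 26 mm below spring_center, same axes. The last coil here is narrowed (15 mm inside, 23 mm outside) and an open C whose gap faces the spring's -x axis; the gap is 5.5 mm wide, so a pin gets through only within about 8 degrees of its middle. This coil yields up to 8 mm at 0.8 N per mm, then is solid.
- stand: Reel stand fixed on the desk: grey base plate 104 x 104 x 10 mm with a white mark at the middle of its front (-x) edge, a fibre reel (68 mm diameter, top 34 mm up) and an upright steel spindle 12 mm in diameter, with two brass cross pins. Origin: on the spindle's axis, under the plate, at desk height; z up.
- stand_tip (a point): Spindle tip, 101 mm above the desk; the top 14 mm taper from 12 to 4 mm diameter. Two level brass pins (4 mm thick, on one side only, reaching 12.5 mm from the axis) stand 77 and 57 mm above the desk (centre lines). Each points to the stand's -x side, give or take up to 0.85 rad about z, each by its own unmeasured angle; they do not turn.
- stand_seat (a point): Top of the black washer (36 mm diameter) on the reel, on the spindle's axis, 37 mm above the desk: the spring's foot rests here when home.
- tape: small roll of blue tape, 37 mm wide, 15 mm high, loose; origin under its centre. Bystander.
- labels: white roll of labels, 52 mm wide, 25 mm high, loose; origin under its centre. Bystander.
- tin: grey round tin, 62 mm wide, 24 mm high, loose; origin under its centre. Bystander.
Things that resemble listed ones, but are neither listed nor needed, are in the scene too. There is more than one size of the stand; the job needs the larger.

How it is judged (in metres and radians):
On the way:
1. the spring's end coil is on the spindle below the upper pin (z of spring_foot in the frame of stand below 0.068 m and horizontal distance between spring_foot and stand_seat below 0.004 m and angle between spring_center's own z axis and vertical below 0.15 rad), for 0.1 s.
At the end, for the whole second after the job is handed in: The spring stands at rest on the spindle with its narrow end down, its foot within 3 mm of the black washer's top and within 4 mm of the spindle's axis, tilted less than 0.12 rad (z of spring_foot in the frame of stand_seat below 0.003 m and horizontal distance between spring_foot and stand_seat below 0.004 m and angle between spring_center's own z axis and vertical below 0.12 rad and linear speed of spring below 0.02 m/s); the robot touches nothing.
It fails at once if the spring is forced against the stand or its pins with more than 22 N (contact force between spring and stand above 22 N).
It fails at once if a bystander (tape, labels, tin) is moved by more than 20 mm (distance of any of tape, labels, tin from where it was at the start of the episode above 0.02 m).
It also fails if it takes over 72 s, if anything falls off the work surface, if the arm or the gripper's body presses on something with over 40 N, if the wrist force passes 120 N, or if a joint passes its speed limit or range.

## Working session

There is one attempt and no reset: what is moved stays moved. The work goes in short steps, Python scripts to look and compute and a tool call to move; the robot and the scene stay as the last step left them, time stands still between calls to the robot, and variables do not carry over. Pictures are saved under pics/ and viewed, at most 10 in all, crops included, and the job is handed in when it is done.

Besides the shell and the picture viewer there is one more tool, called after "Emit:" as name(argument=value, ...) on one line, values as JSON. apply_moves: Moves the arm, as the interface text tells. Its arguments: {"type":"object","properties":{"angular":{"type":"array"},"travel":{"type":"array"},"jaw":{"type":"array"},"force":{"type":"number"}},"required":["angular","travel","jaw"]}

```bash
mkdir -p pics; ls; python3 - <<'E'
from bench import r
import cv2,numpy as np
for n in("top","side"):
    s=r.snapshot(n); cv2.imwrite(f"pics/{n}0.png",s["color"][:,:,::-1])
    np.savez(f"pics/{n}0.npz",**{k:np.array(v) for k,v in s.items()})
    print(n,s["fx"],s["fy"],s["cx"],s["cy"],s["distortion"],s["R"],s["t"])
print(r.sense())
E
```

```text
pics
top 492.42657931734163 492.42657931734163 319.9431906867006 229.71951118577857 [-0.11169891  0.          0.          0.          0.        ] [[ 0.02808319 -0.99959238 -0.00513805]
 [-0.98865401 -0.02701637 -0.14776119]
 [ 0.14756215  0.00922936 -0.98900972]] [ -2.7560561  543.66450585 971.81631286]
side 456.4692941395896 456.4692941395896 318.6285485539806 232.43263039977586 [-0.04324159  0.          0.          0.          0.        ] [[ 9.99963918e-01  7.89914319e-03 -3.12519253e-03]
 [ 5.14116529e-04 -4.23490397e-01 -9.05900447e-01]
 [-8.47932637e-03  9.05866153e-01 -4.23479178e-01]] [-566.00060435   88.03026125  977.09441788]
{'time': 0.1, 'joint_pos': array([-7.59950237e+01,  7.51153663e+00,  8.53235794e+01,  4.60542474e-04,
        8.72619640e+01, -4.89278668e+00]), 'qd': array([-0.00502224, -0.07526885, -0.16045544, -0.00821219,  0.09674777,
       -0.00459614]), 'joint_efforts': array([ 1.50356740e-03, -5.70954037e+01, -5.01938725e+01, -1.33320254e-04,
        8.16513406e-03, -2.36069519e-05]), 'tool_pos': array([ 194.24332492, -567.20313855,  255.33624973]), 'tcp_rot': array([-1.79903313e+02, -8.73840341e-03,  1.88977332e+01]), 'ft_force': array([-0.58370561, -0.33996472,  0.31775278]), 'wrist_torque': array([-0.01324775,  0.03178095,  0.04788868]), 'grip_force': 0.0, 'finger_gap': 85.63352771224646}
```

View pics/top0.png

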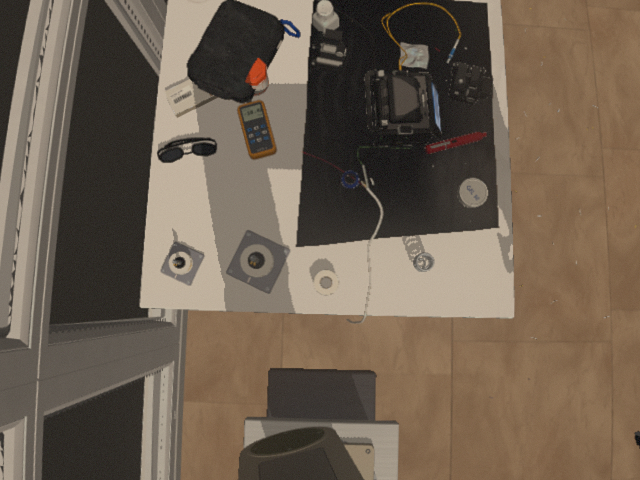

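View pics/side0.png

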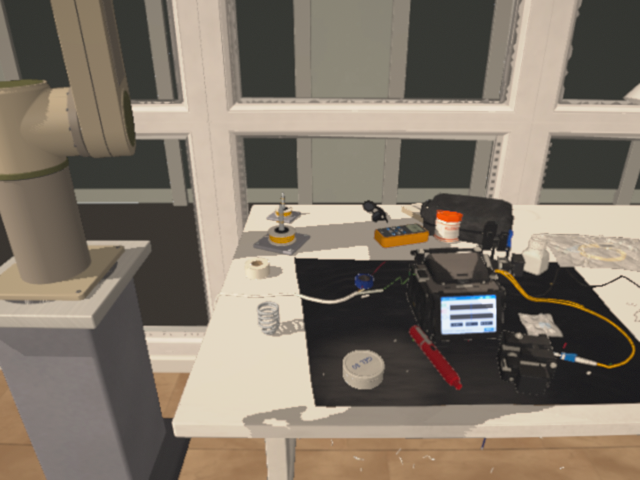

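The top view shows two stands: a larger one at (257,262) and a smaller one at (181,262). The spring is at (423,262), the labels at (326,282), the tape at (350,179) and the tin at (473,193). The larger plate is the stand the job needs, and I'll confirm that in one enlarged crop.

```bash
cat > h.py <<'E'
import numpy as np,cv2
from scipy.optimize import least_squares
def load(n): return dict(np.load(n))
def K(s): return np.array([[s["fx"],0,s["cx"]],[0,s["fy"],s["cy"]],[0,0,1.]])
def proj(s,X):
    return cv2.projectPoints(np.array(X,float).reshape(-1,1,3),cv2.Rodrigues(s["R"])[0],s["t"],K(s),s["distortion"])[0].reshape(-1,2)
def onz(s,uv,z):
    p=cv2.undistortPoints(np.array(uv,float).reshape(-1,1,2),K(s),s["distortion"]).reshape(-1,2)
    d=np.c_[p,np.ones(len(p))]@s["R"]; c=-s["R"].T@s["t"]
    return c+d*((z-c[2])/d[:,2])[:,None]
E
python3 - <<'E'
from h import *
a=cv2.imread("pics/top0.png");b=cv2.imread("pics/side0.png")
f=lambda im,x,y,w,h,k:cv2.resize(im[y:y+h,x:x+w],None,fx=k,fy=k,interpolation=cv2.INTER_CUBIC)
A=f(a,150,222,150,75,5)[:, :750]; B=f(a,390,225,50,55,4); C=f(b,250,185,70,75,2.9); D=f(b,250,295,40,45,4.6)
o=np.zeros((600,750,3),np.uint8);o[:375]=A
x=0
for q in(B,C,D):
    q=q[:225];o[375:375+q.shape[0],x:x+q.shape[1]]=q;print(x,q.shape);x+=q.shape[1]+10
cv2.imwrite("pics/c1.png",o)
s=load("pics/top0.npz");
print(onz(s,[[257,262],[423,262],[181,262]],0))
E
```

```text
0 (220, 200, 3)
210 (218, 203, 3)
423 (207, 184, 3)
[[ 476.6087079   144.37706022    0.        ]
 [ 486.15406476 -208.37499076    0.        ]
 [ 471.57644234  308.1001402     0.        ]]
```

View pics/c1.png

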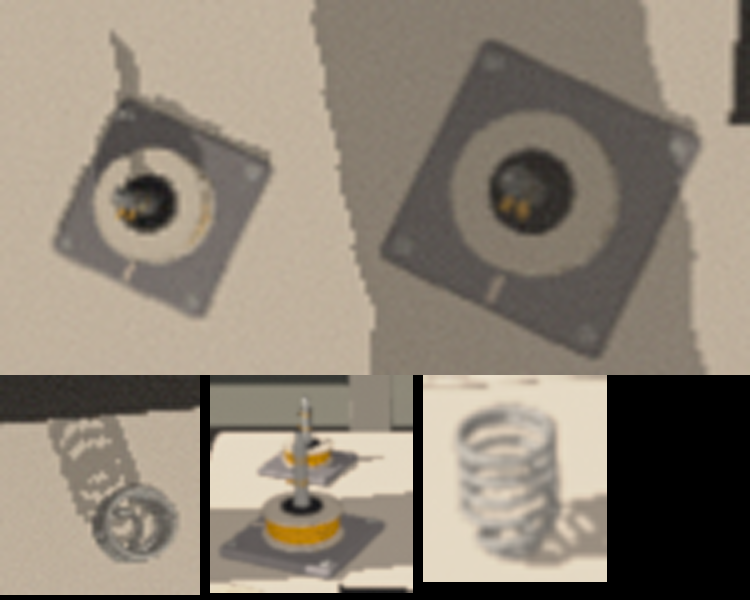

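The larger plate, on the right in the crop, measures about 104 mm and carries the white mark at crop (495,290). Its spindle top is near (515,180), with brass pins at about (507,208) and (522,210). The spring's rim is centred at crop (138,523).

```bash
python3 - <<'E'
from h import *
s=load("pics/top0.npz");t=load("pics/side0.npz")
T=lambda p:np.array(p)/5+[150,222]-.4
c=onz(s,T([[490,40],[700,140],[598,357],[382,255]]),10);print(c,c.mean(0),np.linalg.norm(np.roll(c,1,0)-c,axis=1))
m=onz(s,T([[495,290]]),10)[0];d=m-c.mean(0);print("mark",m,np.hypot(*d[:2]),"stand yaw",np.degrees(np.arctan2(-d[1],-d[0])))
print("reel",onz(s,T([[534,193]]),34),"wash",onz(s,T([[532,191]]),37),"tip",onz(s,T([[515,178]]),101))
print("spring",onz(s,[[424.2,261.8]],52))
print("top rim side",onz(t,[[250+(505-423)/4.6,295+(428-375)/4.6]],52))
C=lambda p:(np.array(p)-[210,375])/2.9+[250,185]
print("tip side",C([305,402]),proj(t,[*c.mean(0)[:2],101]), "pins approx",onz(s,T([[507,205],[522,208]]),67))
w=__import__("bench").r.snapshot("wrist");print(w["mount"],w["fx"],w["cx"],w["cy"],w["distortion"])
E
```

```text
[[544.12289317 166.25280012  10.        ]
 [503.97903566  75.31442041  10.        ]
 [411.80059351 114.62124906  10.        ]
 [451.52260813 207.52640919  10.        ]] [477.85628262 140.9287197   10.        ] [101.38206743  99.4048198  100.20924097 101.04062166]
mark [438.3568123  159.04228428  10.        ] 43.454681876363566 stand yaw -24.6351202947351
reel [[477.58603723 141.16620542  34.        ]] wash [[478.1348201  141.61522376  37.        ]] tip [[477.59572702 139.56805997 101.        ]]
spring [[ 482.02652675 -200.26887952   52.        ]]
top rim side [[ 481.80442031 -198.75438066   52.        ]]
tip side [282.75862069 194.31034483] [[280.95026602 205.3043122 ]] pins approx [[469.75574356 147.20125577  67.        ]
 [468.74015557 141.15676591  67.        ]]
[[-3.09457681e-04 -9.64912130e-01 -2.62572821e-01  6.72740705e+01]
 [ 9.99997665e-01 -8.60202531e-04  1.98254677e-03 -8.35303230e-01]
 [-2.13884923e-03 -2.62571594e-01  9.64910143e-01 -1.17321214e+02]
 [ 0.00000000e+00  0.00000000e+00  0.00000000e+00  1.00000000e+00]] 382.4014463798984 322.3213821979603 236.7361963794793 [-0.06051309  0.          0.          0.          0.        ]
```

Emit:
apply_moves(angular=[[0, 0, 0], [0, 0, 0], [0, 0, 0], [0, 0, 0], [0, 0, 0], [0, 0, 0], [0, 0, 0], [0, 0, 0], [0, 0, 0], [0, 0, 0], [0, 0, 0], [0, 0, 0], [0, 0, 0]], travel=[[0.4, 0.5, -0.1], [0.6, 0.8, -0.2], [0.7, 0.9, -0.2], [0.7, 0.9, -0.3], [0.7, 0.9, -0.3], [0.7, 0.9, -0.3], [0.7, 0.9, -0.3], [0.7, 0.9, -0.3], [0.7, 0.9, -0.3], [0.6, 0.9, -0.3], [0.4, 0.69, -0.2], [0, 0, 0], [0, 0, 0]], jaw=[1, 1, 1, 1, 1, 1, 1, 1, 1, 1, 1, 1, 1])

```text
time: 1.78
tool_pos: [470.1, -200.3, 144.3]
tcp_rot: [180.0, 0.0, 18.9]
ft_force: [-0.2, -0.5, -0.0]
finger_gap: 85.3
grip_force: 0.0
```

```bash
cat >> h.py <<'E'
from scipy.spatial.transform import Rotation as Ro
def wrist(r,name):
    q=r.sense(); s=r.snapshot("wrist"); M=np.array(s["mount"])
    Rt=Ro.from_euler("xyz",q["tcp_rot"],degrees=True).as_matrix()
    Rc=Rt@M[:3,:3]; c=Rt@M[:3,3]+q["tool_pos"]
    s["R"]=Rc.T; s["t"]=-Rc.T@c
    cv2.imwrite(f"pics/{name}.png",s["color"][:,:,::-1]); np.savez(f"pics/{name}.npz",**{k:np.array(v) for k,v in s.items()})
    print("t",q["time"],"tcp",q["tool_pos"].round(1),q["tcp_rot"].round(1),"j6",q["joint_pos"][5].round(1),"F",q["ft_force"].round(2),"gap",q["finger_gap"]); return s
def crop(name,out,x,y,w,h,k):
    cv2.imwrite(f"pics/{out}.png",cv2.resize(cv2.imread(f"pics/{name}.png")[y:y+h,x:x+w],None,fx=k,fy=k,interpolation=cv2.INTER_CUBIC))
E
python3 - <<'E'
from h import *; from bench import r
s=wrist(r,"w1"); p=proj(s,[[482,-199.5,52],[482,-199.5,2]]);print(p)
x,y=(p.mean(0)-[60,50]).astype(int); print(x,y); crop("w1","w1c",x,y,120,100,6)
E
```

```text
t 1.775 tcp [ 470.1 -200.3  144.3] [180.    0.   18.9] j6 42.3 F [-0.22 -0.45 -0.01] gap 85.25280604356647
[[328.3999964  234.50338071]
 [327.13034347 215.94740969]]
267 175
```

View pics/w1c.png

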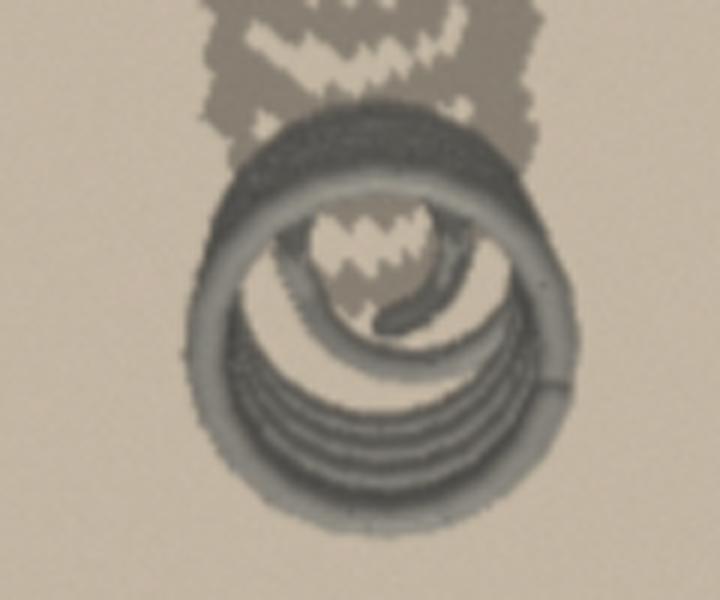

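The crop shows the spring's rim centred at (382,350). The narrowed foot coil is visible through it, with its free end at about (372,325) and the other strand at about (318,305), so the gap lies just left of bottom.

```bash
python3 - <<'E'
from h import *
s=load("pics/w1.npz"); T=lambda p:np.array(p,float)/6+[267,175]-.4
c=onz(s,T([[382,350]]),50)[0]; print("axis",c, "rim pts",onz(s,T([[188,350],[576,350],[382,535]]),50))
P=onz(s,T([[372,325],[318,305],[345,318],[275,240],[475,230],[380,325]]),2)
for p in P: d=p-c; print(p.round(1),"r",np.hypot(*d[:2]).round(1),"ang",np.degrees(np.arctan2(d[1],d[0])).round(1))
E
```

```text
axis [ 482.73146807 -200.41357966   50.        ] rim pts [[ 476.75023773 -182.91361745   50.        ]
 [ 488.72072012 -217.93098394   50.        ]
 [ 465.12740006 -206.55169285   50.        ]]
[ 473.7 -203.5    2. ] r 9.6 ang -161.4
[ 473.9 -196.7    2. ] r 9.6 ang 157.4
[ 473.5 -200.2    2. ] r 9.3 ang 178.8
[ 479.6 -189.6    2. ] r 11.3 ang 106.0
[ 488.2 -211.     2. ] r 11.9 ang -62.7
[ 474.  -204.4    2. ] r 9.6 ang -155.8
```

The gap faces about 180° in world axes and the foot radius checks at 9.6 mm. I'll rotate 40°, descend and grip 35 mm up the spring.

Emit:
apply_moves(angular=[[0, 0, 1], [0, 0, 1], [0, 0, 1], [0, 0, 1], [0, 0, 1], [0, 0, 0], [0, 0, 0], [0, 0, 0], [0, 0, 0], [0, 0, 0], [0, 0, 0], [0, 0, 0], [0, 0, 0], [0, 0, 0]], travel=[[0.11, 0, -0.2], [0.1, 0, -0.3], [0.1, 0, -0.4], [0, 0, -0.5], [0, 0, -0.5], [0, 0, -0.4], [0, 0, -0.28], [0, 0, 0], [0, 0, 0], [0, 0, 0], [0, 0, 0], [0, 0, 0], [0, 0, 0], [0, 0, 0]], jaw=[1, 1, 1, 1, 1, 1, 1, 1, 0.3, 0.3, 0.3, 0.3, 0.3, 0.3], force=30)

```text
time: 3.58
tool_pos: [482.9, -200.2, 41.3]
tcp_rot: [180.0, -0.0, 58.9]
ft_force: [0.7, -0.2, 0.2]
finger_gap: 37.4
grip_force: 33.8
```

Emit:
apply_moves(angular=[[0, 0, 0], [0, 0, 0], [0, 0, 0], [0, 0, 0], [0, 0, 0], [0, 0, 0], [0, 0, 0], [0, 0, 0], [0, 0, 0], [0, 0, 0], [0, 0, 0], [0, 0, 0], [0, 0, 0]], travel=[[0, 0, 0.4], [0, 0, 0.7], [0, 0.3, 0.8], [0, 0.6, 0.7], [-0.2, 0.9, 0.4], [-0.2, 0.9, 0], [-0.2, 0.9, 0], [-0.2, 0.9, 0], [-0.2, 0.9, 0], [0, 0.9, 0], [0, 0.5, 0], [0, 0.3, 0], [0, 0, 0]], jaw=[0.3, 0.3, 0.3, 0.3, 0.3, 0.3, 0.3, 0.3, 0.3, 0.3, 0.3, 0.3, 0.3])

```text
time: 5.2
tool_pos: [442.7, 84.2, 161.5]
tcp_rot: [180.0, -0.0, 59.0]
ft_force: [-0.4, -0.4, 0.7]
finger_gap: 37.5
grip_force: 33.7
```

```bash
python3 - <<'E'
from h import *; from bench import r
s=wrist(r,"w2"); p=proj(s,[[478,141,101],[478,141,37]]);print(p)
crop("w2","w2c",120,0,400,300,2)
x,y=(p.mean(0)-[66,50]).astype(int);x=max(x,0);y=max(y,0); print(x,y); crop("w2","w2d",x,y,132,100,6)
E
```

```text
t 5.2 tcp [442.7  84.2 161.5] [180.  -0.  59.] j6 35.3 F [-0.35 -0.35  0.7 ] gap 37.52723733314843
[[323.84590991 134.40112911]
 [323.24321842 133.92689454]]
257 84
```

View pics/w2d.png

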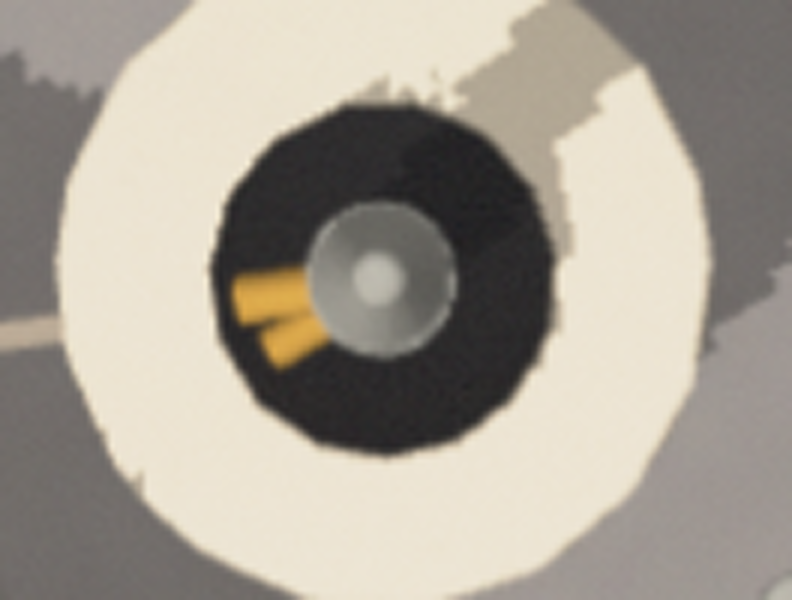

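The spindle tip is at (379,278) and the washer centre at (384,278). The nearer, upper pin ends at (234,300) and the lower pin at (272,355).

```bash
python3 - <<'E'
from h import *
s=load("pics/w2.npz"); T=lambda p:np.array(p,float)/6+[257,84]-.4
print("tip",onz(s,T([[379,278]]),101),"washer",onz(s,T([[384,279]]),37))
reel=onz(s,T([[60,255],[710,265],[384,279]]),34);print(reel)
c=np.array([478,141])
for n,z,q in(("up",77,[[234,300],[306,290]]),("lo",57,[[272,353],[318,328]])):
    P=onz(s,T(q),z)
    ax=onz(s,T([[379,278],[384,279]]),101)[0][:2]*(z-37)/64+onz(s,T([[384,279]]),37)[0][:2]*(101-z)/64
    for p in P: d=p[:2]-ax; print(n,p.round(1),"r",np.hypot(*d).round(1),"ang",np.degrees(np.arctan2(d[1],d[0])).round(1))
    d=P[0]-P[1];print(" along",np.degrees(np.arctan2(d[1],d[0])).round(1))
E
```

```text
tip [[477.43691744 143.6258819  101.        ]] washer [[477.7904251  143.78934803  37.        ]]
[[450.46256166 163.17604749  34.        ]
 [507.39023228 127.71236174  34.        ]
 [477.79370845 143.80900584  34.        ]]
up [465.9 148.7  77. ] r 12.7 ang 157.0
up [471.6 146.2  77. ] r 6.5 ang 157.4
 along 156.5
lo [465.2 143.3  57. ] r 12.5 ang -178.0
lo [470.1 143.   57. ] r 7.6 ang -174.6
 along 176.7
```

View pics/w2c.png

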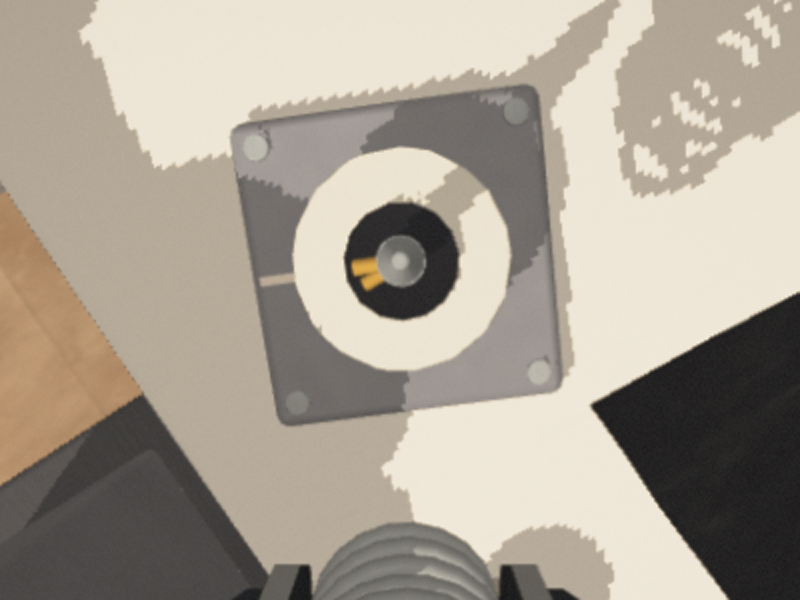

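The upper pin points to 157° and the lower to about 180°. The gap is at about 180°, so I'll turn -23° and move over the spindle.

Emit:
apply_moves(angular=[[0, 0, -0.9], [0, 0, -1], [0, 0, -1], [0, 0, 0], [0, 0, 0], [0, 0, 0]], travel=[[0.3, 0.5, 0], [0.4, 0.6, 0], [0.17, 0.36, 0], [0, 0, -0.2], [0, 0, -0.17], [0, 0, 0]], jaw=[0.3, 0.3, 0.3, 0.3, 0.3, 0.3])

```text
time: 6.0
tool_pos: [476.5, 141.3, 145.0]
tcp_rot: [-180.0, 0.1, 35.7]
ft_force: [-0.4, -0.5, -0.8]
finger_gap: 37.2
grip_force: 33.7
```

```bash
python3 - <<'E'
from h import *; from bench import r
wrist(r,"w3")
for n in("top","side"):
    s=r.snapshot(n); cv2.imwrite(f"pics/{n}3.png",s["color"][:,:,::-1]); print(n,proj({k:np.array(v) for k,v in s.items()},[[477.7,142.6,104],[477.7,142.6,37]]))
a=cv2.imread("pics/w3.png")
f=lambda im,x,y,w,h,k:cv2.resize(im[y:y+h,x:x+w],None,fx=k,fy=k,interpolation=cv2.INTER_CUBIC)
o=np.zeros((600,800,3),np.uint8);o[:,:400]=f(cv2.imread("pics/side3.png"),240,150,80,120,5)
o[:300,400:]=f(a,120,90,400,300,1); o[300:,400:]=f(cv2.imread("pics/top3.png"),217,212,80,60,5)
cv2.imwrite("pics/c3.png",o)
E
```

```text
t 6.0 tcp [476.5 141.3 145. ] [-1.80e+02  1.00e-01  3.57e+01] j6 64.9 F [-0.37 -0.54 -0.76] gap 37.1538378848225
top [[250.80916248 256.95440879]
 [255.51254607 259.9973386 ]]
side [[280.89392685 203.83407363]
 [281.96041794 230.06716328]]
```

View pics/c3.png

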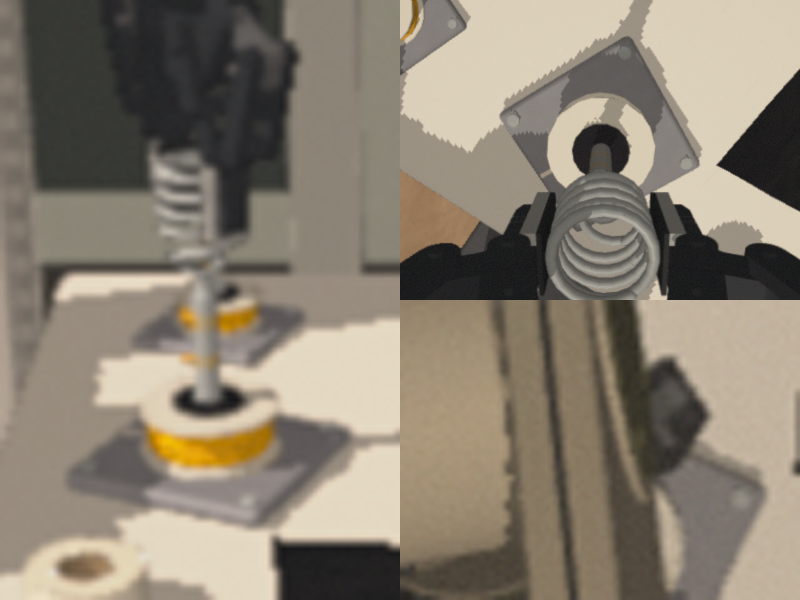

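The side view shows the foot coil at crop x≈200 just above the spindle tip at x≈203, so it is aligned within 1–2 mm. I'll correct that and lower onto the taper.

Emit:
apply_moves(angular=[[0, 0, 0], [0, 0, 0], [0, 0, 0], [0, 0, 0]], travel=[[0.03, 0.03, 0], [0, 0, -0.13], [0, 0, -0.12], [0, 0, 0]], jaw=[0.3, 0.3, 0.3, 0.3])

```text
time: 6.65
tool_pos: [478.2, 143.4, 135.5]
tcp_rot: [-180.0, 0.1, 35.7]
ft_force: [-0.2, -1.7, -1.0]
finger_gap: 37.5
grip_force: 33.7
```

Emit:
apply_moves(angular=[[0, 0, 0], [0, 0, 0], [0, 0, 0]], travel=[[0, 0, -0.1], [0, 0, -0.08], [0, 0, 0]], jaw=[0.3, 0.3, 0.3])

```text
time: 7.02
tool_pos: [478.5, 143.5, 128.7]
tcp_rot: [-180.0, 0.0, 35.7]
ft_force: [-0.2, -0.9, 0.3]
finger_gap: 37.4
grip_force: 33.7
```

Emit:
apply_moves(angular=[[0, 0, 0], [0, 0, 0], [0, 0, 0], [0, 0, 0]], travel=[[0, 0, -0.11], [0, 0, -0.11], [0, 0, -0.09], [0, 0, 0]], jaw=[0.3, 0.3, 0.3, 0.3])

```text
time: 7.52
tool_pos: [478.4, 143.5, 116.2]
tcp_rot: [-180.0, 0.0, 35.7]
ft_force: [0.2, -0.4, -0.6]
finger_gap: 37.1
grip_force: 33.7
```

```bash
python3 -c "
from bench import r
s=r.sense();print(s['ft_force'],s['wrist_torque'],s['tool_pos'],s['time'])"
```

```text
[ 0.16239923 -0.41457487 -0.60070543] [-0.03116135 -0.00752506 -0.04860689] [478.38069348 143.48826118 116.15668687] 7.525
```

Emit:
apply_moves(angular=[[0, 0, 0], [0, 0, 0], [0, 0, 0]], travel=[[0, 0, -0.05], [0, 0, -0.05], [0, 0, 0]], jaw=[0.3, 0.3, 0.3])

```text
time: 7.9
tool_pos: [478.6, 143.5, 112.5]
tcp_rot: [-180.0, 0.0, 35.7]
ft_force: [-0.4, 0.4, -0.4]
finger_gap: 37.4
grip_force: 33.7
```

Emit:
apply_moves(angular=[[0, 0, 0], [0, 0, 0], [0, 0, 0]], travel=[[0, 0, -0.08], [0, 0, -0.08], [0, 0, 0]], jaw=[0.3, 0.3, 0.3])

```text
time: 8.28
tool_pos: [478.4, 143.4, 105.8]
tcp_rot: [-180.0, 0.0, 35.7]
ft_force: [-0.5, 0.1, -0.2]
finger_gap: 37.2
grip_force: 33.7
```

It passed the upper pin. I'll hold briefly, then turn +23° for the lower pin and descend lightly.

Emit:
apply_moves(angular=[[0, 0, 0.9], [0, 0, 1], [0, 0, 1], [0, 0, 0], [0, 0, 0], [0, 0, 0], [0, 0, 0]], travel=[[0, 0, 0], [0, 0, 0], [0, 0, 0], [0, 0, 0], [0, 0, -0.12], [0, 0, -0.12], [0, 0, 0]], jaw=[0.3, 0.3, 0.3, 0.3, 0.3, 0.3, 0.3])

```text
time: 9.15
tool_pos: [478.2, 143.4, 95.9]
tcp_rot: [-179.9, 0.1, 58.8]
ft_force: [0.3, 0.2, -0.4]
finger_gap: 37.1
grip_force: 33.7
```

Emit:
apply_moves(angular=[[0, 0, 0], [0, 0, 0], [0, 0, 0]], travel=[[0, 0, -0.05], [0, 0, -0.05], [0, 0, 0]], jaw=[0.3, 0.3, 0.3])

```text
time: 9.52
tool_pos: [478.6, 143.5, 92.5]
tcp_rot: [-180.0, 0.0, 58.9]
ft_force: [-0.1, -0.0, 0.2]
finger_gap: 37.5
grip_force: 33.7
```

Emit:
apply_moves(angular=[[0, 0, 0], [0, 0, 0], [0, 0, 0], [0, 0, 0]], travel=[[0, 0, -0.1], [0, 0, -0.12], [0, 0, -0.11], [0, 0, 0]], jaw=[0.3, 0.3, 0.3, 0.3])

```text
time: 10.02
tool_pos: [478.4, 143.5, 79.0]
tcp_rot: [-180.0, 0.0, 58.9]
ft_force: [0.2, -0.7, 0.7]
finger_gap: 37.3
grip_force: 33.8
```

Emit:
apply_moves(angular=[[0, 0, 0], [0, 0, 0]], travel=[[0, 0, -0.04], [0, 0, 0]], jaw=[0.3, 0.3])

```text
time: 10.28
tool_pos: [478.8, 143.6, 78.0]
tcp_rot: [180.0, -0.0, 58.9]
ft_force: [-0.6, 0.2, 1.9]
finger_gap: 37.5
grip_force: 33.9
```

The force of about 1.9 N upward shows contact with the washer. I'll release, open fully and rise.

Emit:
apply_moves(angular=[[0, 0, 0], [0, 0, 0], [0, 0, 0], [0, 0, 0], [0, 0, 0], [0, 0, 0], [0, 0, 0], [0, 0, 0], [0, 0, 0], [0, 0, 0], [0, 0, 0], [0, 0, 0]], travel=[[0, 0, 0], [0, 0, 0], [0, 0, 0], [0, 0, 0], [0, 0, 0.3], [0, 0, 0.6], [0, 0, 0.8], [0, 0, 0.8], [-0.5, -0.7, 0], [-0.4, -0.7, 0], [0, 0, 0], [0, 0, 0]], jaw=[0.6, 0.9, 1, 1, 1, 1, 1, 1, 1, 1, 1, 1])

```text
time: 11.78
tool_pos: [443.3, 87.8, 178.7]
tcp_rot: [179.9, -0.1, 58.9]
ft_force: [0.2, 0.2, -0.1]
finger_gap: 85.7
grip_force: 0.0
```

```bash
python3 - <<'E'
from h import *; from bench import r
s=wrist(r,"w4")
s=r.snapshot("side"); cv2.imwrite("pics/side4.png",s["color"][:,:,::-1])
f=lambda im,x,y,w,h,k:cv2.resize(im[y:y+h,x:x+w],None,fx=k,fy=k,interpolation=cv2.INTER_CUBIC)
cv2.imwrite("pics/c4.png",np.hstack([f(cv2.imread("pics/side4.png"),235,180,100,75,4),f(cv2.imread("pics/w4.png"),220,50,200,150,2)]))
E
```

```text
t 11.775 tcp [443.3  87.8 178.7] [ 1.799e+02 -1.000e-01  5.890e+01] j6 35.8 F [ 0.23  0.21 -0.14] gap 85.65362722421126
```

View pics/c4.png

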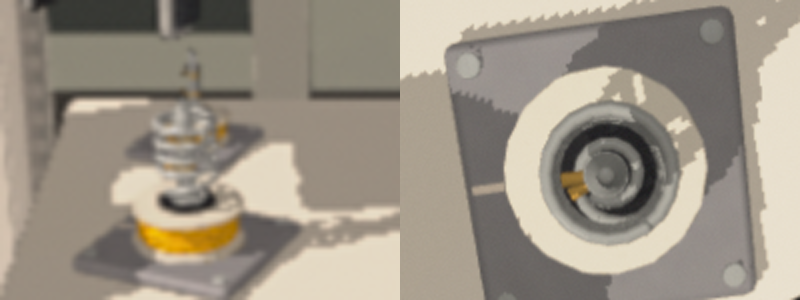

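The spring stands upright and concentric on the spindle. Its foot rests on the black washer, at about (185,198) in the left half of the crop, and the gripper is clear.

```bash
python3 -c "
from bench import r
print(r.hand_in())"
```

```text
the job is handed in; nothing more can be done
None
```

I fitted the spring narrow end down over the larger stand's spindle; it passed both pins without snagging and stands on the black washer, and I handed the job in at about 12 s (no verdict was returned).

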